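Clip the clean valve slides back into their sprung nests

ROBOT

A 6-joint arm with a two-finger parallel gripper is mounted at the origin on the work surface. World frame = base frame: x ahead of the robot, y to its left, z up, the work surface at z = 0. Lengths are in m, angles in rad, forces in N, time in s.
With the tool pointing down it reaches from about 0.25 to 0.775 m from the base axis. Payload 4 kg.
Tool frame: the origin (TCP) lies at the very end of the fingers, on their centre line; the grasp point (between the pads) lies 19 mm behind it; x points along the fingers, z is the direction in which the jaws open and shut, and the axes are right-handed (so a half turn about x gives the same grasp; the last joint's range is limited). The gripper opens to 85 mm and grips with 20 to 120 N. Pads are 22 mm wide; open, the fingers measure 114 mm over their backs; the gripper's body (76 mm by 85 mm) begins 54 mm behind the grasp point. The pads swing forward as they close: fully open they stand 13 mm farther back than shut.
Start: joints at [-1.204, 0.087, 1.371, -0, 1.684, -0.103], TCP at [0.249, -0.49, 0.231] pointing down, gripper open.
Joint ranges: [-3.1, 3.1], [-0.76, 2.03], [0.27, 2.55], [-1.08, 4.22], [0.17, 2.65], [-2.57, 2.57]. Speed limits (rad/s): [2.79, 2.79, 3.14, 3.14, 3.14, 3.14].

INTERFACE

Orientations are given as a unit quaternion [w, x, y, z].
In Python, from workcell import * gives the robot as it stands. Calls block until the motion is done:
- reach(position, orientation): joint-space move of the TCP to a pose.
- move_straight(position, rate=0.15, attitude=None, until_force=None): straight line of the TCP; attitude=None keeps the orientation; rate is the mean speed in m/s. With until_force (N) it stops when the force on the tool has changed by that much, and returns True; else False.
- move_j(angles): joint-space move.
- move_gripper(opening): finger opening in m; the grip force is fixed at half the most; returns when the fingers have stopped.
- sleep(seconds).
- solve_ik(position, orientation): joint angles nearest the present ones, or None.
- grab_frame(name): name is "side" or "top" or "wrist"; returns a dict with "img" (384x512x3 uint8, red, green, blue), "camera_matrix" (3x3 intrinsics, pixels), "T" (4x4, takes a point from camera to world coordinates). Camera axes: x right, y down, z forward; pixel columns grow to the right and rows downward; lengths in m; the calibration is good to about 2 mm. The wrist camera is an equidistant fisheye: a pixel r from the principal point sees the ray r / f radians off the axis. A picture is of the moment at which its call begins. There is no depth.
A pose or a line that the arm cannot do raises MotionError and nothing moves.
- finish_job(): hands the job in, once; it reports no verdict.
Readings, each from a call of its own:
- get_clock(): time.
- get_qpos(): joint angles.
- get_joint_velocities(): joint speeds.
- get_joint_efforts(): joint torques, N m.
- get_position(): TCP position.
- get_tool_rot(): TCP orientation.
- get_ft_force(): force on the tool from outside, world axes, zero at the start.
- get_torque(): the same for the moment, N m.
- get_finger_gap(): finger opening in m.
Only numpy, scipy, OpenCV 4.12 (cv2) and the standard library are available. Lean on these libraries where they do the work, as an engineer would, in place of code of your own. Each camera call takes 0.05 s, during which the arm holds its last target.

TASK

Put the two stainless valve slides of the honey filler away: each goes flat into the nest whose pocket has its outline, heel tucked under the steel lip against the sprung pad, toe down behind the toe wall, so that the spring clips it fully home. The round-ended nest stays empty; do not push about or knock over the jars and other things on the bench.

Things in the scene. Friction and masses are not known exactly. Their poses are not given: they have to be found in the camera images.
- slide_square_mid (a point): stainless valve slide: plate 80 x 44 x 8 mm, both ends square and alike; a grip block (22 mm along, 20 mm across, 32 mm tall) stands on its middle; 40 mm high overall, 0.28 kg. Point: middle of length and width, 20 mm above the underside. x along the plate to its toe end, z up. Starts flat on the bench, block up.
- slide_point_mid (a point): stainless valve slide: plate 100 x 44 x 8 mm, heel end square, toe a 90-degree point that starts 22 mm before the tip; a grip block (22 mm along, 20 mm across, 32 mm tall) stands on its middle; 40 mm high overall, 0.28 kg. Point: middle of length and width, 20 mm above the underside. x along the plate to its toe end, z up. Starts flat on the bench, block up.
- nest_square_seat (a point): fixed white nest, 66 mm wide, for a 80 mm slide; pocket 47 mm wide, flared side walls, straight toe wall, floor 6 mm above the bench, side walls rise 8 mm, toe wall 9 mm above it. Point: on the floor, where the middle of the seated slide's underside comes. x to the toe end, z up; the seated heel is at x = -40 mm. Either end of the square slide may be the heel.
- nest_square_lip (a point): middle of the front lower edge of that nest's fixed steel lip, 15 mm above the pocket floor, 10 mm past the seated heel (axes as the seat's). The lip, 4 mm thick, covers all behind. Under it a sprung pad faces the toe: face 6 mm behind this point, gives way 8 mm, 2 N at first and 0.9 N/mm more. So the heel goes in first, toe up 10 to 17 degrees, pushes the pad 4 to 8 mm, then the toe comes down.
- nest_point_seat (a point): fixed white nest, 66 mm wide, for a 100 mm slide; pocket 47 mm wide, flared side walls, V-shaped toe wall, floor 6 mm above the bench, side walls rise 8 mm, toe wall 9 mm above it. Point: on the floor, where the middle of the seated slide's underside comes. x to the toe end, z up; the seated heel is at x = -50 mm. 
- nest_point_lip (a point): middle of the front lower edge of that nest's fixed steel lip, 15 mm above the pocket floor, 10 mm past the seated heel (axes as the seat's). The lip, 4 mm thick, covers all behind. Under it a sprung pad faces the toe: face 6 mm behind this point, gives way 8 mm, 2 N at first and 0.9 N/mm more. So the heel goes in first, toe up 10 to 17 degrees, pushes the pad 4 to 8 mm, then the toe comes down.
- nest_round_seat (a point): fixed white nest, 66 mm wide, for a 90 mm slide; pocket 47 mm wide, flared side walls, rounded toe wall, floor 6 mm above the bench, side walls rise 8 mm, toe wall 9 mm above it. Point: on the floor, where the middle of the seated slide's underside comes. x to the toe end, z up; the seated heel is at x = -45 mm. Its slide is not here: it stays empty.
- jar_small: open glass jar, 60 mm wide, 75 mm tall, bystander; origin under its centre
- jar_large: open glass jar, 84 mm wide, 120 mm tall, bystander; origin under its centre
- honey_jar: closed jar of honey, 68 mm wide, 85 mm tall, bystander; origin under its centre
- jar_lid: brass-coloured jar lid, 68 mm wide, 14 mm thick, lying flat, bystander; origin under its centre
- spanner: steel spanner 150 mm long lying flat, bystander; origin under its middle
- funnel: small steel funnel standing mouth down, 68 mm wide, 55 mm tall, bystander; origin under its centre
Things that resemble listed ones, but are neither listed nor needed, are in the scene too. What is shaped like the part that bears slide_point_mid but turquoise is not meant. Leave any purple look-alike of the part that bears nest_point_seat alone.

How it is judged:
At the end, for the whole second after the job is handed in: The square-ended slide lies in the straight-walled nest and the pointed slide in the V-walled nest, each within 2.5 mm of its seat along and across, its underside within 1.7 mm of the pocket floor, level within 0.04 rad and in line within 0.07 rad (x of slide_square_mid in the frame of nest_square_seat between -0.0025 and 0.0025 m and y of slide_square_mid in the frame of nest_square_seat between -0.0025 and 0.0025 m and z of slide_square_mid in the frame of nest_square_seat between 0.018 and 0.0217 m and angle between the x axis of slide_square_mid and the x axis of nest_square_seat, either way round below 0.07 rad and angle between each of slide_square_mid, slide_point_mid's own z axis and vertical below 0.04 rad and x of slide_point_mid in the frame of nest_point_seat between -0.0025 and 0.0025 m and y of slide_point_mid in the frame of nest_point_seat between -0.0025 and 0.0025 m and z of slide_point_mid in the frame of nest_point_seat between 0.018 and 0.0217 m and angle between the x axis of slide_point_mid and the x axis of nest_point_seat, either way round below 0.07 rad); the robot touches nothing.
It fails at once if a jar, the lid, the spanner or the funnel is pushed more than 4 cm (distance of any of jar_small, jar_large, honey_jar, jar_lid, spanner, funnel from where it was at the start of the episode above 0.04 m).
It fails at once if a jar or the funnel is tipped over (angle between any of jar_small, jar_large, honey_jar, funnel's own z axis and vertical above 0.5 rad).
It also fails if it takes over 72 s, if anything falls off the work surface, if the arm or the gripper's body presses on something with over 40 N, if the wrist force passes 120 N, or if a joint passes its speed limit or range.

## Working session

There is one attempt and no reset: what is moved stays moved. The work goes in short steps, each a Python script; the robot and the scene stay as the last script left them, time stands still between calls to the robot, and variables do not carry over. Pictures are saved under pics/ and viewed, and the job is handed in when it is done.

```bash
mkdir -p pics; ls; python3 - <<'E'
from workcell import *
import cv2,numpy as np
for n in ["side","top","wrist"]:
    f=grab_frame(n); cv2.imwrite(f"pics/{n}0.png",f["img"][:,:,::-1]); np.savez(f"pics/{n}0.npz",**f)
    print(n,f["camera_matrix"].round(1).tolist(),f["T"].round(3).tolist())
print(get_clock(),get_tool_rot())
E
```

```text
pics
side [[499.5, 0.0, 250.1], [0.0, 499.5, 184.7], [0.0, 0.0, 1.0]] [[-0.869, -0.307, 0.387, -0.003], [-0.494, 0.571, -0.656, 0.868], [-0.02, -0.761, -0.648, 0.954], [0.0, 0.0, 0.0, 1.0]]
top [[411.9, 0.0, 247.6], [0.0, 411.9, 194.1], [0.0, 0.0, 1.0]] [[-0.017, -0.998, 0.069, 0.448], [-1.0, 0.017, -0.003, -0.05], [0.002, -0.069, -0.998, 1.381], [0.0, 0.0, 0.0, 1.0]]
wrist [[297.3, 0.0, 250.3], [0.0, 297.3, 190.1], [0.0, 0.0, 1.0]] [[0.453, -0.86, -0.235, 0.308], [-0.892, -0.437, -0.117, -0.46], [-0.002, 0.263, -0.965, 0.373], [0.0, 0.0, 0.0, 1.0]]
0.15 [ 0.60213428  0.37029119  0.60313411 -0.369524  ]
```

View pics/side0.png

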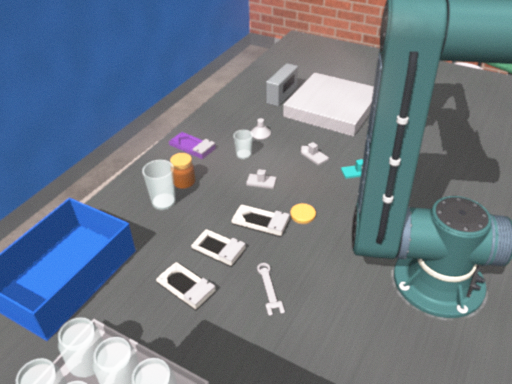

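View pics/top0.png

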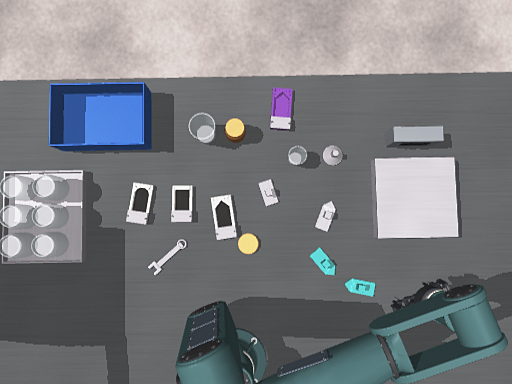

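View pics/wrist0.png

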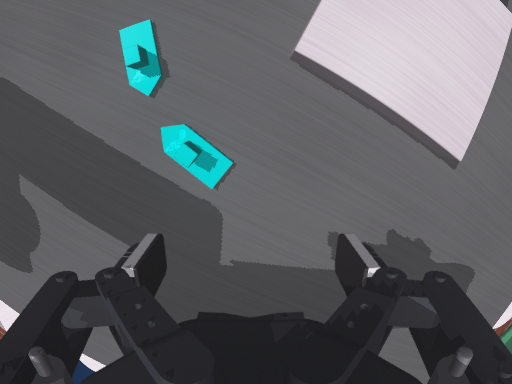

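Top: square slide at (268,192), pointed steel slide at (327,216). The turquoise ones at (322,262) and (360,288) are decoys. White nests: round (141,203), straight (182,203), V (223,217). The purple nest at (282,108) is a decoy. Confirming in enlarged crops.

```bash
python3 - <<'E'
import cv2
im=cv2.imread("pics/top0.png")
cv2.imwrite("pics/c1.png",cv2.resize(im[170:250,120:240],None,fx=6.6,fy=6.6,interpolation=cv2.INTER_CUBIC))
cv2.imwrite("pics/c2.png",cv2.resize(im[170:250,240:360],None,fx=6.6,fy=6.6,interpolation=cv2.INTER_CUBIC))
E
```

```text
(no output)
```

View pics/c1.png

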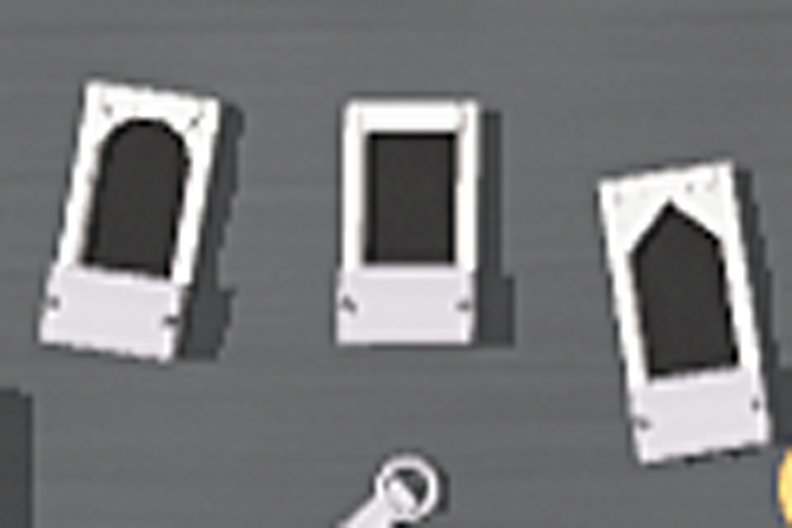

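View pics/c2.png

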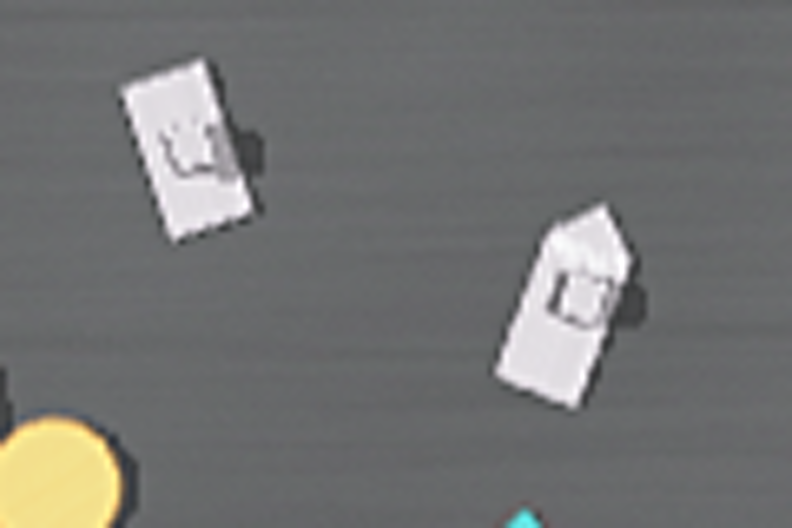

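```bash
cat > h.py <<'E'
import numpy as np, cv2
from scipy.spatial.transform import Rotation as Ro
def quat(R):
    q=Ro.from_matrix(R).as_quat(); return [q[3],q[0],q[1],q[2]]
def rot(q): return Ro.from_quat([q[1],q[2],q[3],q[0]]).as_matrix()
def toolR(yaw,pitch=0.,s=1):
    """slide frame yaw (world), pitch toe up; s=+1: jaw z along +slide y"""
    F=Ro.from_euler('z',yaw)*Ro.from_euler('y',-pitch); F=F.as_matrix()
    x=-F[:,2]; z=s*F[:,1]; return np.c_[x,np.cross(z,x),z]
def ray(f,px,fish=False):
    K=f["camera_matrix"];T=f["T"]
    px=np.atleast_2d(np.array(px,float))
    u=(px-[K[0,2],K[1,2]])/[K[0,0],K[1,1]]
    if fish:
        r=np.linalg.norm(u,axis=1,keepdims=True)+1e-12
        d=np.c_[u/r*np.sin(r),np.cos(r)]
    else: d=np.c_[u,np.ones(len(u))]
    return T[:3,3],d@T[:3,:3].T
def toplane(f,px,z,fish=False):
    o,d=ray(f,px,fish); z=np.broadcast_to(z,len(d))
    return o+d*((z-o[2])/d[:,2])[:,None]
def proj(f,P,fish=False):
    K=f["camera_matrix"];T=f["T"]; P=np.atleast_2d(P)
    c=(P-T[:3,3])@T[:3,:3]
    if fish:
        rho=np.linalg.norm(c[:,:2],axis=1,keepdims=True)+1e-12
        u=c[:,:2]/rho*np.arctan2(rho[:,0],c[:,2])[:,None]
    else: u=c[:,:2]/c[:,2:]
    return u*[K[0,0],K[1,1]]+[K[0,2],K[1,2]]
E
python3 - <<'E'
from h import *
from workcell import *
f=dict(np.load("pics/top0.npz"))
def w(c,o,z): return toplane(f,(np.array(c)+.5)/6.6-.5+np.array(o),z)
sq=w([(122,88),(205,60),(256,212),(175,242)],(240,170),.008); print("sq",sq.round(4).tolist(),sq.mean(0))
pt=w([(495,375),(577,408),(548,238),(632,262),(603,205)],(240,170),.008); print("pt",pt.round(4).tolist())
for n,a,b in (("nsq",[(345,102),(478,102)],[(338,343),(472,343),(342,268),(474,266)]),("npt",[(600,182),(733,162)],[(643,463),(770,443),(628,383),(755,368)])):
    print(n,w(a,(120,170),.015).round(4).tolist(),w(b,(120,170),.025).round(4).tolist())
wf=dict(np.load("pics/wrist0.npz")); R=rot(get_tool_rot()); print(R.T@(wf["T"][:3,3]-get_position()),R.T@wf["T"][:3,:3])
E
```

```text
sq [[0.5794, -0.0893, 0.008], [0.593, -0.1317, 0.008], [0.5153, -0.1559, 0.008], [0.5008, -0.1146, 0.008]] [ 0.54711509 -0.12289125  0.008     ]
pt [[0.4311, -0.2745, 0.008], [0.4138, -0.3153, 0.008], [0.4997, -0.3032, 0.008], [0.4868, -0.3453, 0.008], [0.5159, -0.3315, 0.008]]
nsq [[0.5764, 0.198, 0.015], [0.5753, 0.1309, 0.015]] [[0.4552, 0.2002, 0.025], [0.454, 0.1335, 0.025], [0.4924, 0.198, 0.025], [0.4923, 0.1322, 0.025]]
npt [[0.5339, 0.0698, 0.015], [0.5428, 0.0027, 0.015]] [[0.3932, 0.0491, 0.025], [0.402, -0.014, 0.025], [0.4329, 0.0561, 0.025], [0.4393, -0.0071, 0.025]]
[-0.14260914  0.06687915 -0.00022354] [[ 9.08156420e-05 -2.62701136e-01  9.64877249e-01]
 [ 2.65245135e-05 -9.64877252e-01 -2.62701140e-01]
 [ 9.99999996e-01  4.94502723e-05 -8.06579272e-05]]
```

```bash
python3 - <<'E'
from h import *
from workcell import *
for n,p,yaw in (("sq",(.547,-.123),.307),("pt",(.469,-.313),-.372),("nsq",(.522,.1655),-.02),("npt",(.4757,.0298),.132)):
  for s in (1,-1):
    for pitch in (0,.24):
      for z in (.011,.12):
        q=solve_ik([*p,z],quat(toolR(yaw,pitch,s))); print(n,s,pitch,z,None if q is None else np.round(q,2))
q=quat(toolR(-.372,0,-1))
reach([.469,-.313,.12],q)
f=grab_frame("wrist"); cv2.imwrite("pics/w1.png",f["img"][:,:,::-1]); np.savez("pics/w1.npz",**f); print(get_clock(),get_position())
E
```

```text
sq 1 0 0.011 [-0.32  0.26  1.63 -0.    1.25 -2.2 ]
sq 1 0 0.12 [-0.32  0.16  1.51 -0.    1.47 -2.2 ]
sq 1 0.24 0.011 [-0.41  0.13  1.8   0.18  1.03 -2.37]
sq 1 0.24 0.12 [-0.41  0.02  1.68  0.17  1.26 -2.33]
sq -1 0 0.011 [-0.32  0.26  1.63 -0.    1.25  0.94]
sq -1 0 0.12 [-0.32  0.16  1.51 -0.    1.47  0.94]
sq -1 0.24 0.011 [-0.41  0.13  1.8   0.18  1.03  0.77]
sq -1 0.24 0.12 [-0.41  0.02  1.68  0.17  1.26  0.81]
pt 1 0 0.011 [-0.69  0.26  1.62 -0.    1.26 -1.89]
pt 1 0 0.12 [-0.69  0.17  1.51 -0.    1.47 -1.89]
pt 1 0.24 0.011 [-0.74  0.12  1.81  0.1   0.99 -1.98]
pt 1 0.24 0.12 [-0.74  0.01  1.7   0.09  1.21 -1.96]
pt -1 0 0.011 [-0.69  0.26  1.62 -0.    1.26  1.25]
pt -1 0 0.12 [-0.69  0.17  1.51 -0.    1.47  1.25]
pt -1 0.24 0.011 [-0.74  0.12  1.81  0.1   0.99  1.16]
pt -1 0.24 0.12 [-0.74  0.01  1.7   0.09  1.21  1.18]
nsq 1 0 0.011 [ 0.2   0.23  1.66 -0.    1.25 -1.35]
nsq 1 0 0.12 [ 0.2   0.13  1.55 -0.    1.46 -1.35]
nsq 1 0.24 0.011 [ 0.24  0.09  1.85 -0.07  0.97 -1.28]
nsq 1 0.24 0.12 [ 0.24 -0.02  1.73 -0.07  1.21 -1.29]
nsq -1 0 0.011 [ 0.2   0.23  1.66 -0.    1.25  1.79]
nsq -1 0 0.12 [ 0.2   0.13  1.55 -0.    1.46  1.79]
nsq -1 0.24 0.011 [ 0.24  0.09  1.85 -0.07  0.97  1.87]
nsq -1 0.24 0.12 [ 0.24 -0.02  1.73 -0.07  1.21  1.85]
npt 1 0 0.011 [-0.06  0.08  1.83 -0.    1.22 -1.76]
npt 1 0 0.12 [-0.06 -0.03  1.71 -0.    1.46 -1.76]
npt 1 0.24 0.011 [-0.09 -0.08  2.02  0.06  0.97 -1.83]
npt 1 0.24 0.12 [-0.09 -0.2   1.89  0.06  1.22 -1.81]
npt -1 0 0.011 [-0.06  0.08  1.83  0.    1.22  1.38]
npt -1 0 0.12 [-0.06 -0.03  1.71  0.    1.46  1.38]
npt -1 0.24 0.011 [-0.09 -0.08  2.02  0.06  0.97  1.32]
npt -1 0.24 0.12 [-0.09 -0.2   1.89  0.06  1.22  1.33]
1.4333 [ 0.46879338 -0.31395554  0.12056483]
```

View pics/w1.png

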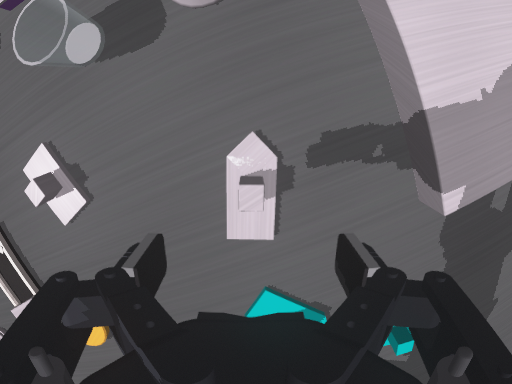

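The wrist view shows the pointed slide centred, with its tip at (252,131) and heel corners at (227,240) and (274,240). Enlarging it for accurate corners.

```bash
python3 - <<'E'
import cv2
im=cv2.imread("pics/w1.png")
cv2.imwrite("pics/c3.png",cv2.resize(im[122:248,200:300],None,fx=4.5,fy=4.5,interpolation=cv2.INTER_CUBIC))
E
```

```text
(no output)
```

View pics/c3.png

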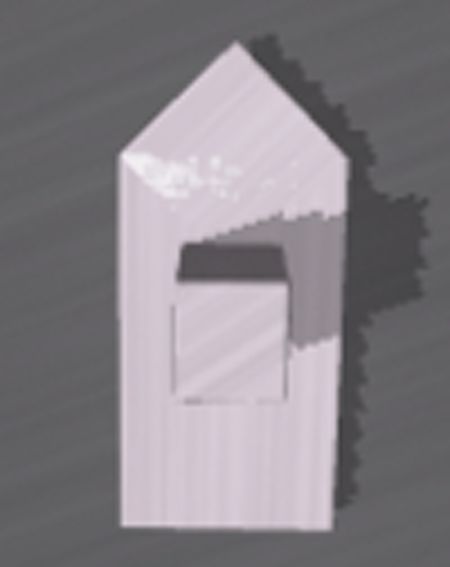

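```bash
cat >> h.py <<'E'
from scipy.optimize import least_squares
def fit2(model,world):
    """2D rigid fit -> x,y,yaw, residual rms"""
    m=np.array(model);w=np.array(world)[:,:2]
    def r(p):
        c,s=np.cos(p[2]),np.sin(p[2]); return (m@np.array([[c,s],[-s,c]])+p[:2]-w).ravel()
    d=w[0]-w[-1]; dm=m[0]-m[-1]
    y0=np.arctan2(d[1],d[0])-np.arctan2(dm[1],dm[0])
    s=least_squares(r,[*w.mean(0),y0]); return s.x,np.sqrt(np.mean(s.fun**2)),s.fun.reshape(-1,2)
PT=[(.05,0),(.028,.022),(.028,-.022),(-.05,.022),(-.05,-.022)]
SQ=[(.04,.022),(.04,-.022),(-.04,.022),(-.04,-.022)]
E
python3 - <<'E'
from h import *
f=dict(np.load("pics/w1.npz"))
px=(np.array([(237,42),(121,157),(347,158),(121,526),(332,528)])+.5)/4.5-.5+[200,122]
w=toplane(f,px,.008,True); print(w); print(fit2(PT,w))
t=dict(np.load("pics/top0.npz"))
w=toplane(t,(np.array([(603,205),(548,238),(632,262),(495,375),(577,408)])+.5)/6.6-.5+[240,170],.008);print(fit2(PT,w)[:2])
w=toplane(t,(np.array([(205,60),(256,212),(122,88),(175,242)])+.5)/6.6-.5+[240,170],.008);print(fit2([SQ[1],SQ[3],SQ[0],SQ[2]],w)[:2])
E
```

```text
[[ 0.51460703 -0.3328779   0.008     ]
 [ 0.50210386 -0.30400949  0.008     ]
 [ 0.48607468 -0.34457193  0.008     ]
 [ 0.43062154 -0.27425519  0.008     ]
 [ 0.41413098 -0.31519835  0.008     ]]
(array([ 0.46839752, -0.31372685, -0.3895479 ]), np.float64(0.00023017338686735344), array([[ 4.45323058e-05,  1.62543462e-04],
       [ 5.50873427e-04,  8.54809445e-07],
       [-1.29842558e-04, -1.40268047e-04],
       [-1.23119170e-04, -1.31365296e-04],
       [-3.42444006e-04,  1.08235073e-04]]))
(array([ 0.46833416, -0.31352669, -0.37663691]), np.float64(0.0010936906015941283))
(array([ 0.54711509, -0.12289125,  0.31063264]), np.float64(0.0007733668992712856))
```

```bash
python3 - <<'E'
from h import *
from workcell import *
for n,p,yaw in (("sq",(.547,-.123),.31),("npt",(.4757,.0298),.132),("nsq",(.522,.1655),-.02)):
  reach([*p,.12],quat(toolR(yaw,0,-1))); sleep(.2)
  f=grab_frame("wrist"); cv2.imwrite(f"pics/w_{n}.png",f["img"][:,:,::-1]); np.savez(f"pics/w_{n}.npz",**f); print(get_clock(),get_position())
  a=f["img"][115:255,190:310,::-1]
  cv2.imwrite(f"pics/c_{n}.png",cv2.resize(a,None,fx=4.2,fy=4.2,interpolation=cv2.INTER_CUBIC))
E
```

```text
2.5167 [ 0.54667101 -0.12451771  0.11998517]
3.475 [0.47637369 0.02863477 0.11995211]
4.35 [0.52199587 0.1642348  0.12013097]
```

View pics/c_sq.png

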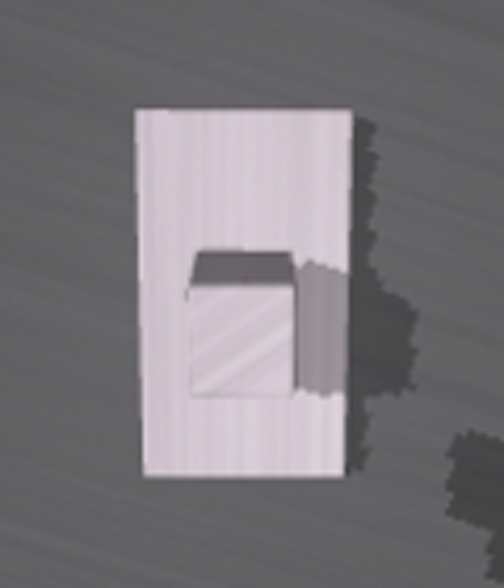

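View pics/c_npt.png

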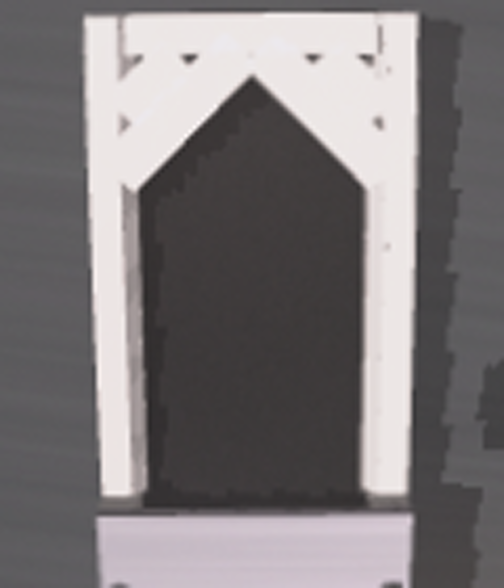

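View pics/c_nsq.png

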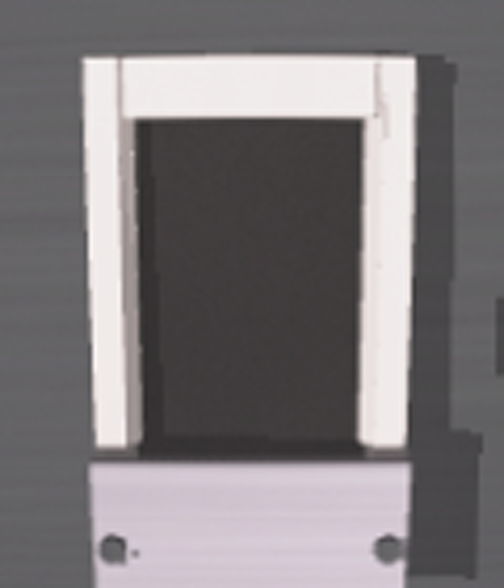

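```bash
python3 - <<'E'
from h import *
def W(n,c,z):
    f=dict(np.load(f"pics/w_{n}.npz")); return toplane(f,(np.array(c)+.5)/4.2-.5+[190,115],z,True)
s=W("sq",[(135,110),(352,110),(143,476),(345,476)],.008); print("sq",fit2(SQ,s)[:2])
def nest(n,toe,wall,lip,toein,floor,L):
    t=W(n,toe,.014);w=W(n,wall,.014);l=W(n,lip,.025);ti=W(n,toein,.015); fl=W(n,floor,.006)
    # yaw from outer walls
    yl=[np.arctan2(*(t[i]-w[i])[[1,0]]) for i in (0,1)]; print(n,"yaws",yl,"lipyaw",np.arctan2(*(l[0]-l[1])[[0,1]])*-1, "toeyaw",np.arctan2(*(t[0]-t[1])[[0,1]])*-1)
    yaw=np.mean(yl); R=np.array([[np.cos(yaw),-np.sin(yaw)],[np.sin(yaw),np.cos(yaw)]])
    loc=lambda p:(p[:,:2]@R)
    yc=np.mean([loc(t)[:,1].mean(),loc(w)[:,1].mean()]); xl=loc(l)[:,0].mean()
    o=np.array([xl+L/2-.010,yc]); print(" seat",R@o,yaw)
    for k,p in (("toe",t),("wall",w),("lip",l),("toein",ti),("floor",fl)): print("  ",k,((loc(p)-o)*1e3).round(1).tolist())
nest("npt",[(84,15),(417,13)],[(102,497),(409,497)],[(97,514),(413,514)],[(251,75),(137,188),(366,187)],[(148,490),(360,490)],.1)
nest("nsq",[(83,57),(416,57)],[(94,447),(406,447)],[(90,463),(411,463)],[(135,118),(362,118)],[(143,440),(357,440)],.08)
E
```

```text
sq (array([ 0.54707244, -0.12188354,  0.30617834]), np.float64(0.0002043811803601991))
npt yaws [np.float64(0.13643844750755163), np.float64(0.14332717816280588)] lipyaw 0.12966796218379723 toeyaw 0.1354772717542533
 seat [0.47584812 0.02895175] 0.13988281283517875
   toe [[62.2, 33.0], [61.9, -33.0]]
   wall [[-40.5, 33.4], [-41.2, -33.4]]
   lip [[-39.7, 33.2], [-40.3, -32.9]]
   toein [[49.6, 0.0], [27.1, 23.2], [26.9, -22.9]]
   floor [[-42.3, 24.0], [-42.8, -23.3]]
nsq yaws [np.float64(-0.02492405594274958), np.float64(-0.01826959942962551)] lipyaw -0.021922065668363012 toeyaw -0.022561864373261787
 seat [0.52289328 0.16551993] -0.021596827686187543
   toe [[51.9, 33.2], [51.8, -33.2]]
   wall [[-30.7, 33.5], [-30.7, -33.5]]
   lip [[-30.0, 32.9], [-30.0, -33.2]]
   toein [[39.6, 22.8], [39.5, -22.4]]
   floor [[-32.1, 23.6], [-32.1, -23.6]]
```

```bash
python3 - <<'E'
from h import *
from workcell import *
p=np.array([.54707,-.12188]);q=quat(toolR(.30618,0,-1))
move_gripper(.05)
reach([*p,.10],q); sleep(.3); print("hover",get_position()-[*p,.1])
print(move_straight([*p,.0115],rate=.08,until_force=8),get_position()-[*p,.0115])
move_gripper(0.0); sleep(.2); print("gap",get_finger_gap(),get_ft_force(),get_position()-[*p,.0115],get_clock())
move_straight([*p,.13],rate=.15); sleep(.3)
print(get_ft_force(),get_finger_gap(),get_position()-[*p,.13],get_clock(), (Ro.from_matrix(rot(get_tool_rot()).T@rot(q))).as_rotvec())
f=grab_frame("wrist"); cv2.imwrite("pics/g1.png",f["img"][:,:,::-1]); np.savez("pics/g1.npz",**f)
E
```

```text
hover [0.00022539 0.00097945 0.00016134]
False [ 0.00063952 -0.00021494  0.00081213]
gap 0.0192385480189199 [0.14606023 1.08405847 4.83084534] [ 0.00049419 -0.00013757  0.00072101] 8.0417
[-0.18967111 -0.33400592 -2.35033887] 0.01915494789879098 [-0.00038091  0.00011775 -0.00088332] 9.2833 [-8.26119538e-07 -9.24107424e-04  1.29236133e-03]
```

View pics/g1.png

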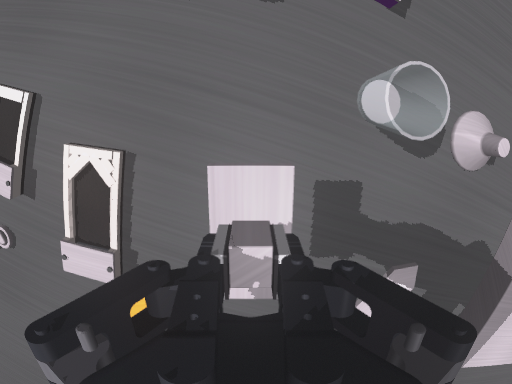

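```bash
python3 - <<'E'
from h import *
from workcell import *
f=dict(np.load("pics/g1.npz")); P=np.array(get_position());R=rot(get_tool_rot())
im=cv2.imread("pics/g1.png"); cv2.imwrite("pics/g1c.png",cv2.resize(im[155:245,195:310],None,fx=6,fy=6,interpolation=cv2.INTER_CUBIC))
w=toplane(f,[(208,166),(294,166)],P[2]-.0042,True)
print((w-P)@R*1e3)  # tool coords
E
```

```text
[[  4.17848494  39.40188796 -21.70135551]
 [  4.15102121  39.41150566  21.70046035]]
```

View pics/g1c.png

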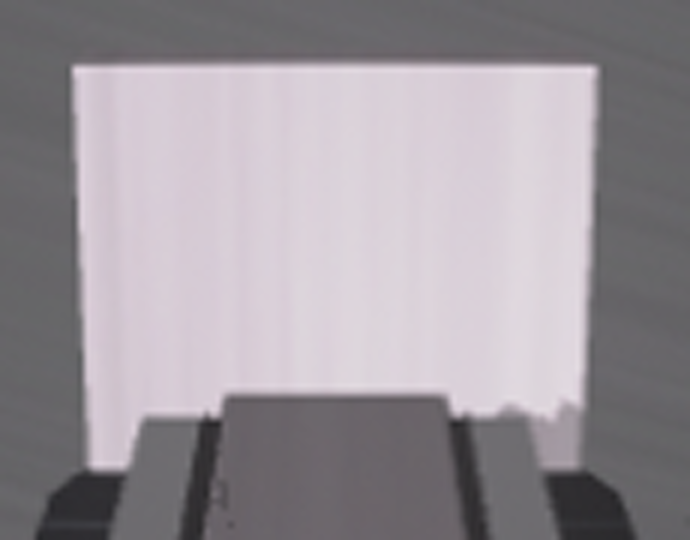

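```bash
cat >> h.py <<'E'
class Ins:
    def __init__(s,seat,yaw,L,tx,tz):
        s.c=np.array([*seat,.006]);s.yaw=yaw;s.L=L;s.t=np.array([tx,0,tz])
    def pose(s,h,zh,th):
        Rn=Ro.from_euler('z',s.yaw).as_matrix(); Ry=Ro.from_euler('y',-th).as_matrix()
        return s.c+Rn@(np.array([h,0,zh])+Ry@(s.t+[s.L/2,0,0])), quat(toolR(s.yaw,th,-1))
    def heel(s,P,R):   # actual heel (nest coords) + pitch from tool pose
        Rn=Ro.from_euler('z',s.yaw).as_matrix(); Rt0=toolR(0,0,-1)
        F=Rn.T@R@Rt0.T   # slide rot in nest frame
        hl=Rn.T@(P-s.c)-F@(s.t+[s.L/2,0,0])
        return (hl*1e3).round(2), np.round([np.arctan2(F[2,0],F[0,0]),np.arctan2(F[1,0],F[0,0]),F[2,1]],4)
E
cat > ins.py <<'E'
from h import *
from workcell import *
bias=np.zeros(3)
def rep(I,msg):
    hl,a=I.heel(np.array(get_position()),rot(get_tool_rot()))
    Fn=Ro.from_euler('z',-I.yaw).apply(get_ft_force()); print(msg,"heel",hl,"pitch/yaw/roll",a,"Fnest",Fn.round(1),"t",round(get_clock(),2),flush=True)
def go(I,h,zh,th,rate=.05,fix=0,uf=None,msg=""):
    global bias
    p,q=I.pose(h,zh,th)
    r=move_straight(p+bias,rate=rate,attitude=q,until_force=uf)
    for _ in range(fix):
        sleep(.3); e=p-np.array(get_position()); bias=bias+e
        move_straight(p+bias,rate=.02,attitude=q)
    rep(I,msg+(" STOP" if r else "")); return r
E
python3 - <<'E'
from ins import *
import ins
I=Ins([.52289,.16552],-.0216,.08,.0005,.0122)
p,q=I.pose(-.022,.06,.235)
reach(p,q); rep(I,"above")
go(I,-.022,.06,.235,fix=2,msg="fixed")
go(I,-.022,.020,.235,fix=1,msg="low")
print(ins.bias)
f=grab_frame("wrist"); cv2.imwrite("pics/i1.png",f["img"][:,:,::-1]); f=grab_frame("side"); cv2.imwrite("pics/i1s.png",cv2.resize(f["img"][200:330,140:300,::-1],None,fx=4,fy=4))
np.save("bias.npy",ins.bias)
E
```

```text
above heel [-21.45  -0.63  60.42] pitch/yaw/roll [ 0.2357 -0.     -0.0007] Fnest [-0.1 -0.8 -2.7] t 10.45
fixed heel [-2.196e+01 -5.000e-02  6.003e+01] pitch/yaw/roll [ 0.2351 -0.      0.    ] Fnest [ 0.2  0.2 -2.9] t 11.8
low heel [-22.27  -0.03  19.59] pitch/yaw/roll [ 0.2349  0.     -0.    ] Fnest [-0.1  0.2 -2.9] t 13.3
[-2.06070717e-04 -3.61593248e-05 -3.68100414e-04]
```

View pics/i1.png

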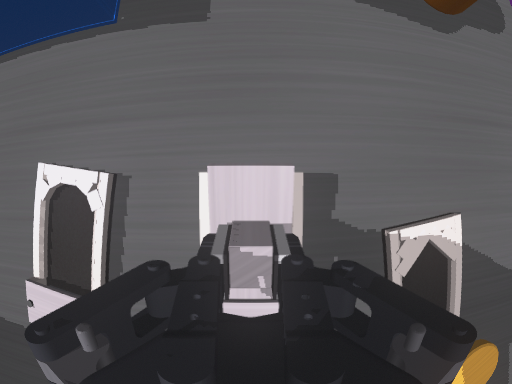

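View pics/i1s.png

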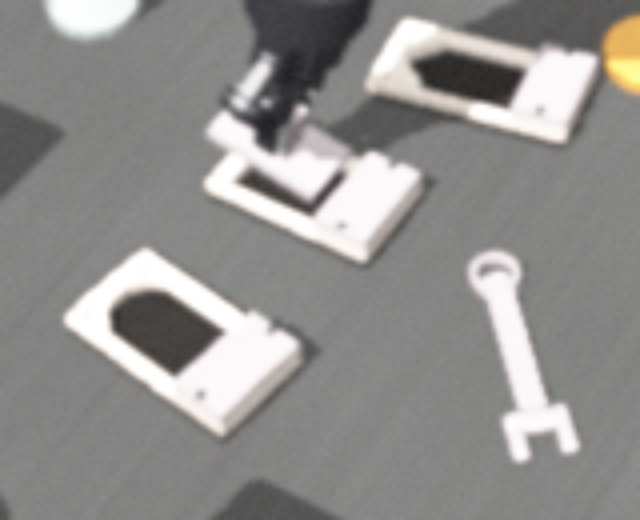

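The held plate (cols 208–294) is centred between the nest's outer walls (199–303), with its heel above the pocket just in front of the lip. Lowering and pushing in.

```bash
python3 - <<'E'
from ins import *
import ins
ins.bias=np.load("bias.npy")
I=Ins([.52289,.16552],-.0216,.08,.0005,.0122)
r=go(I,-.022,.0015,.235,rate=.03,fix=0,uf=8,msg="down")
if not r:
    go(I,-.022,.0015,.235,rate=.03,fix=1,msg="down2")
    for h in (-.030,-.034,-.037,-.039,-.0411):
        if go(I,h,.0015,.235,rate=.03,uf=20,msg=f"in{h}"): break
np.save("bias.npy",ins.bias)
E
```

```text
down heel [-22.1   -0.04   1.15] pitch/yaw/roll [ 0.2351 -0.     -0.    ] Fnest [-0.8  0.2 -2.8] t 14.17
down2 heel [-2.195e+01  1.000e-02  1.510e+00] pitch/yaw/roll [0.2351 0.     0.    ] Fnest [ 0.5  0.6 -2.4] t 14.97
in-0.03 heel [-3.027e+01  2.000e-02  1.440e+00] pitch/yaw/roll [ 2.35e-01  2.00e-04 -0.00e+00] Fnest [-0.5 -0.7 -2.4] t 15.38
in-0.034 heel [-3.412e+01  2.000e-02  1.520e+00] pitch/yaw/roll [ 2.35e-01  1.00e-04 -0.00e+00] Fnest [ 0.2  0.2 -3.5] t 15.67
in-0.037 heel [-3.612e+01  1.000e-02  1.820e+00] pitch/yaw/roll [2.372e-01 1.000e-04 1.000e-04] Fnest [ 3.5  0.4 -4.3] t 15.92
in-0.039 heel [-38.06   0.04   1.93] pitch/yaw/roll [ 2.372e-01 -0.000e+00  2.000e-04] Fnest [ 5.4 -1.  -3.8] t 16.17
in-0.0411 heel [-39.74   0.05   2.04] pitch/yaw/roll [2.382e-01 1.000e-04 3.000e-04] Fnest [ 4.9 -0.1 -5.2] t 16.42
```

```bash
python3 - <<'E'
from ins import *
import ins
ins.bias=np.load("bias.npy")
I=Ins([.52289,.16552],-.0216,.08,.0005,.0122)
go(I,-.0428,.001,.235,rate=.03,uf=20,msg="in")
for th in (.18,.12,.07,.03,0.):
    if go(I,-.0447+.008*np.sin(th),.001,th,rate=.03,uf=20,msg=f"rot{th}"): break
sleep(.2); rep(I,"settled")
f=grab_frame("wrist"); cv2.imwrite("pics/i2.png",f["img"][:,:,::-1]); f=grab_frame("side"); cv2.imwrite("pics/i2s.png",cv2.resize(f["img"][200:330,140:300,::-1],None,fx=4,fy=4))
E
```

```text
in heel [-40.68   0.06   2.02] pitch/yaw/roll [2.399e-01 1.000e-04 3.000e-04] Fnest [ 7.4 -0.9 -4.4] t 16.67
rot0.18 heel [-40.12   0.13   2.54] pitch/yaw/roll [ 0.1858 -0.0003  0.0006] Fnest [ 6.5 -0.7 -0.8] t 16.92
rot0.12 heel [-40.33   0.14   2.61] pitch/yaw/roll [ 0.1262 -0.0004  0.0007] Fnest [ 6.8 -0.8 -0.6] t 17.17
rot0.07 heel [-40.75   0.1    2.54] pitch/yaw/roll [ 0.0764 -0.0004  0.0006] Fnest [ 6.4 -0.7 -0.9] t 17.42
rot0.03 heel [-41.03   0.12   2.55] pitch/yaw/roll [ 0.0368 -0.0003  0.0007] Fnest [ 6.1 -0.2 -1.5] t 17.67
rot0.0 heel [-41.28   0.13   2.53] pitch/yaw/roll [ 0.007  -0.0002  0.0006] Fnest [ 6.2 -0.3 -0.5] t 17.92
settled heel [-41.49   0.12   2.53] pitch/yaw/roll [ 0.0072 -0.0001  0.0006] Fnest [ 5.9 -0.7 -0.5] t 18.12
```

View pics/i2.png

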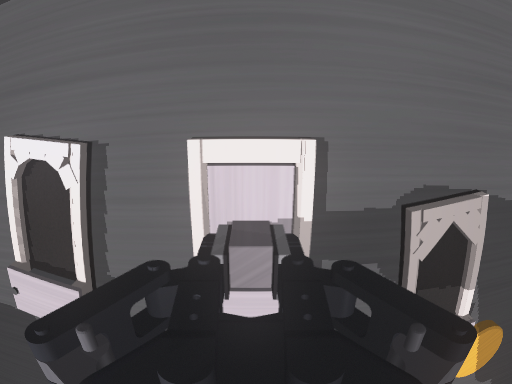

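View pics/i2s.png

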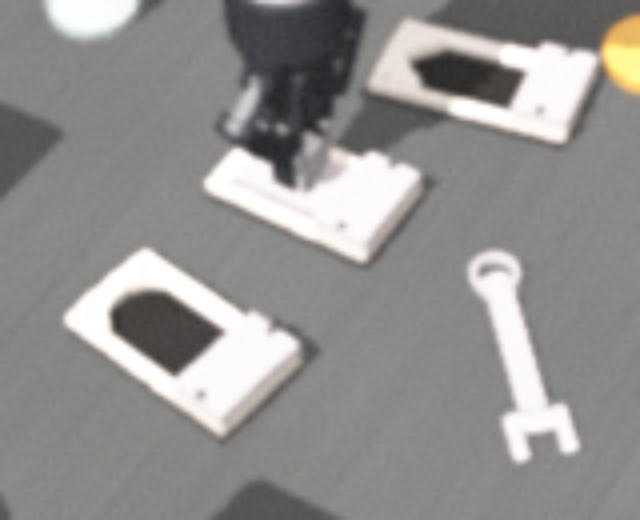

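The toe edge (row 163) is now below the toe wall, with the sides at cols 208–294 inside the pocket. Pressing down until contact, then releasing.

```bash
python3 - <<'E'
from ins import *
import ins
ins.bias=np.load("bias.npy")
I=Ins([.52289,.16552],-.0216,.08,.0005,.0122)
go(I,-.0447,-.004,-.007,rate=.02,uf=7,msg="press"); sleep(.2); rep(I,"s")
move_gripper(.035); sleep(.3); rep(I,"open")
p=np.array(get_position())
move_straight(p+[0,0,.11],rate=.15)
go(I,-.038,.11,0,rate=.1); sleep(.2)
f=grab_frame("wrist"); cv2.imwrite("pics/i3.png",f["img"][:,:,::-1]); np.savez("pics/i3.npz",**f)
cv2.imwrite("pics/i3c.png",cv2.resize(f["img"][115:255,190:310,::-1],None,fx=4.2,fy=4.2,interpolation=cv2.INTER_CUBIC))
f=grab_frame("side"); cv2.imwrite("pics/i3s.png",cv2.resize(f["img"][200:330,140:300,::-1],None,fx=4,fy=4))
E
```

```text
press STOP heel [-40.31   0.34  -0.08] pitch/yaw/roll [0.0048 0.0001 0.0011] Fnest [2.4 0.1 2.9] t 18.48
s heel [-40.27   0.33  -0.12] pitch/yaw/roll [0.0051 0.     0.0011] Fnest [ 1.1 -0.1  5.6] t 18.68
open heel [-41.43  -0.14  -1.79] pitch/yaw/roll [ 0.0023 -0.0001  0.0002] Fnest [-0.3  1.  -0. ] t 19.28
 heel [-38.22  -0.12 109.03] pitch/yaw/roll [-0.0018 -0.0001 -0.0004] Fnest [-0.  -1.  -0.3] t 20.42
```

View pics/i3c.png

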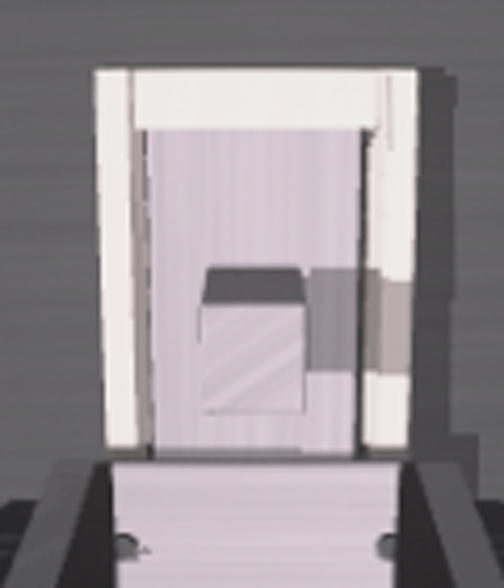

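View pics/i3s.png

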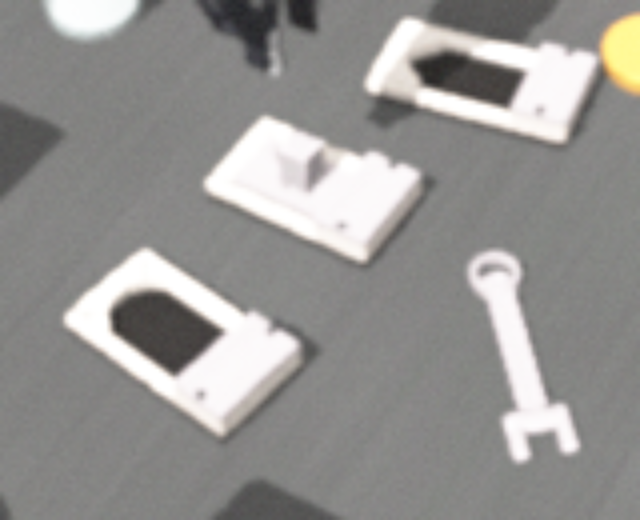

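```bash
cat >> h.py <<'E'
def chk(npz,c,seat,yaw,zs,scale=4.2,o=(190,115)):
    f=dict(np.load(npz)); 
    w=toplane(f,(np.array(c)+.5)/scale-.5+np.array(o),zs,True)
    R=Ro.from_euler('z',yaw).as_matrix()
    return ((w-[*seat,0])@R*1e3).round(1)
E
python3 - <<'E'
from h import *
print(chk("pics/i3.npz",[(201,303),(306,303),(203,411),(305,411),(206,268),(303,268)],[.52289,.16552],-.0216,[.046]*4+[.014]*2))
print(chk("pics/i3.npz",[(150,130),(361,130),(152,450),(354,450),(147,450),(363,450)],[.52289,.16552],-.0216,[.014]*6))
E
```

```text
[[ 10.6  10.4  46. ]
 [ 10.6  -9.2  46. ]
 [-10.6  10.2  46. ]
 [-10.6  -9.2  46. ]
 [  9.9  10.6  14. ]
 [  9.9  -9.8  14. ]]
[[ 39.3  22.   14. ]
 [ 39.2 -21.6  14. ]
 [-31.2  23.   14. ]
 [-31.2 -21.5  14. ]
 [-31.2  24.1  14. ]
 [-31.2 -23.5  14. ]]
```

```bash
python3 - <<'E'
from ins import *
import ins
p=np.array([.4684,-.31373]);yaw=-.3895;q=quat(toolR(yaw,0,-1))
move_gripper(.05)
reach([*p,.10],q); sleep(.3); e=np.array([*p,.1])-get_position(); print("e",e)
move_straight([*p,.0115],rate=.08,until_force=8); sleep(.2)
e=np.array([*p,.0115])-get_position(); print("e",e)
move_straight(np.array([*p,.0115])+e,rate=.02,until_force=8)
move_gripper(0.0); sleep(.2); P=np.array(get_position())
t=(P-[*p,0])@Ro.from_euler('z',yaw).as_matrix(); print("gap",get_finger_gap(),get_ft_force(),"t",t)
move_straight([*p,.13],rate=.15); sleep(.2)
f=grab_frame("wrist"); cv2.imwrite("pics/g2.png",f["img"][:,:,::-1])
I=Ins([.47585,.02895],.136,.10,t[0],t[2]); np.save("t.npy",t)
pp,qq=I.pose(-.032,.06,.235)
reach(pp,qq); rep(I,"above")
go(I,-.032,.06,.235,fix=2,msg="fixed")
go(I,-.032,.020,.235,fix=1,msg="low")
f=grab_frame("wrist"); cv2.imwrite("pics/i4.png",f["img"][:,:,::-1])
np.save("bias.npy",ins.bias)
E
```

```text
e [-3.85509263e-04 -5.46359308e-04 -7.43611277e-05]
e [-0.00030117  0.000263   -0.00061475]
gap 0.01905870989330893 [ 0.30532162 -0.19114488  0.12430314] t [-2.07743711e-04 -1.99321602e-06  1.10531737e-02]
above heel [-31.36  -0.9   60.56] pitch/yaw/roll [ 0.236  -0.0008 -0.0009] Fnest [ 0.6 -0.5 -3.2] t 27.86
fixed heel [-3.200e+01 -3.000e-02  5.999e+01] pitch/yaw/roll [0.235 0.    0.   ] Fnest [-0.4  0.5 -3.1] t 29.21
low heel [-32.19   0.05  19.7 ] pitch/yaw/roll [ 0.235 -0.     0.   ] Fnest [-0.9 -0.5 -3. ] t 30.71
```

View pics/i4.png

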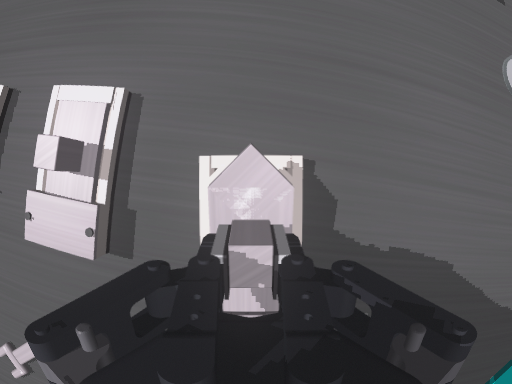

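View pics/g2.png

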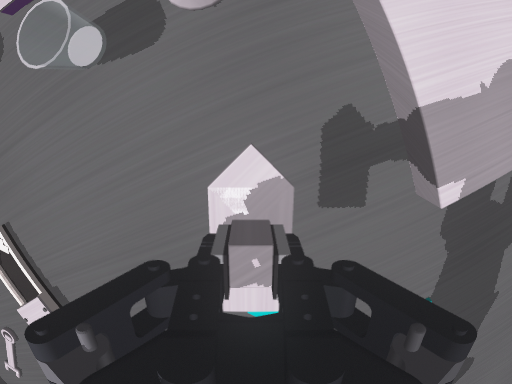

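The pointed plate (cols 209–294, tip (251,145)) is centred on the V nest (199–303). Inserting.

```bash
python3 - <<'E'
from ins import *
import ins
ins.bias=np.load("bias.npy"); t=np.load("t.npy")
I=Ins([.47585,.02895],.136,.10,t[0],t[2])
r=go(I,-.032,.0015,.235,rate=.03,uf=8,msg="down")
if not r:
    go(I,-.032,.0015,.235,rate=.03,fix=1,msg="down2")
    for h in (-.040,-.044,-.047,-.050,-.0531):
        r=go(I,h,.0013,.235,rate=.03,uf=20,msg=f"in{h}")
        if r: break
    if not r:
      for th in (.18,.12,.07,.03,0.):
        r=go(I,-.0552+.008*np.sin(th),.0005,th,rate=.03,uf=20,msg=f"rot{th}")
        if r: break
sleep(.2); rep(I,"settled")
f=grab_frame("wrist"); cv2.imwrite("pics/i5.png",f["img"][:,:,::-1]); f=grab_frame("side"); cv2.imwrite("pics/i5s.png",cv2.resize(f["img"][170:300,180:340,::-1],None,fx=4,fy=4))
E
```

```text
down heel [-3.205e+01  1.000e-02  1.240e+00] pitch/yaw/roll [ 2.352e-01  1.000e-04 -1.000e-04] Fnest [-0.5 -0.6 -3.5] t 31.52
down2 heel [-3.197e+01 -1.000e-02  1.470e+00] pitch/yaw/roll [ 0.235  0.    -0.   ] Fnest [-0.3  0.4 -3.5] t 32.33
in-0.04 heel [-40.22  -0.     1.23] pitch/yaw/roll [ 2.351e-01 -1.000e-04 -0.000e+00] Fnest [ 0.2  0.1 -3.5] t 32.74
in-0.044 heel [-4.418e+01  1.000e-02  1.240e+00] pitch/yaw/roll [ 0.235 -0.     0.   ] Fnest [-0.3 -0.1 -2.8] t 33.02
in-0.047 heel [-46.08  -0.13   1.7 ] pitch/yaw/roll [ 2.374e-01 -2.000e-04 -2.000e-04] Fnest [ 3.1 -0.2 -4.5] t 33.27
in-0.05 heel [-48.78  -0.15   1.89] pitch/yaw/roll [ 2.382e-01 -2.000e-04 -3.000e-04] Fnest [ 4.8 -0.  -5.1] t 33.52
in-0.0531 heel [-51.09  -0.18   2.13] pitch/yaw/roll [ 0.2401 -0.0003 -0.0004] Fnest [ 7.   0.4 -5.7] t 33.77
rot0.18 heel [-50.47  -0.32   2.09] pitch/yaw/roll [ 0.1866 -0.     -0.0006] Fnest [ 7.7  0.6 -1.7] t 34.04
rot0.12 heel [-50.64  -0.41   2.13] pitch/yaw/roll [ 1.268e-01  1.000e-04 -8.000e-04] Fnest [ 5.8  1.2 -0.4] t 34.29
rot0.07 heel [-51.03  -0.39   2.07] pitch/yaw/roll [ 0.0771  0.0001 -0.0008] Fnest [ 5.9  0.1 -0.9] t 34.54
rot0.03 heel [-51.27  -0.4    2.08] pitch/yaw/roll [ 0.0375  0.     -0.0008] Fnest [ 6.6  0.4 -0.6] t 34.79
rot0.0 heel [-51.49  -0.41   2.06] pitch/yaw/roll [ 0.0078  0.     -0.0008] Fnest [ 5.4  0.3 -1. ] t 35.04
settled heel [-51.65  -0.42   2.07] pitch/yaw/roll [ 0.0082 -0.     -0.0009] Fnest [ 6.3  0.8 -0.5] t 35.24
```

View pics/i5.png

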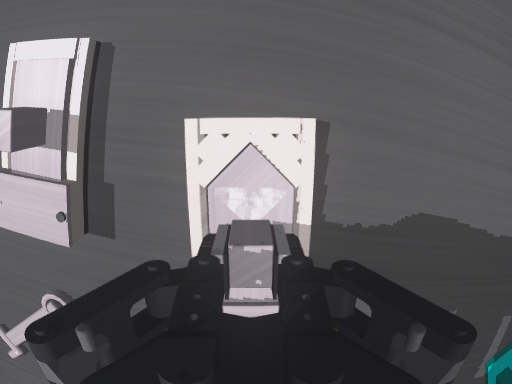

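View pics/i5s.png

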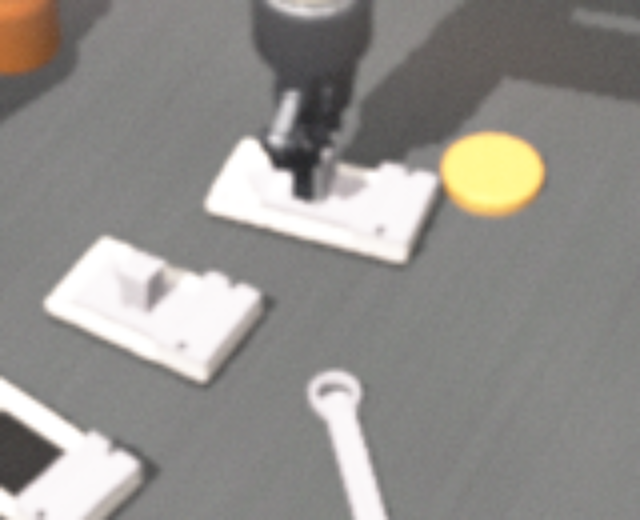

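The toe is inside the V, with its tip at (251,143). Pressing, releasing and checking both nests.

```bash
python3 - <<'E'
from ins import *
import ins
ins.bias=np.load("bias.npy"); t=np.load("t.npy")
I=Ins([.47585,.02895],.136,.10,t[0],t[2])
go(I,-.0552,-.004,-.007,rate=.02,uf=7,msg="press"); sleep(.2); rep(I,"s")
move_gripper(.035); sleep(.3); rep(I,"open")
p=np.array(get_position())
move_straight(p+[0,0,.11],rate=.15)
go(I,-.05,.11,0,rate=.1); sleep(.2)
f=grab_frame("wrist"); cv2.imwrite("pics/i6.png",f["img"][:,:,::-1]); np.savez("pics/i6.npz",**f)
cv2.imwrite("pics/i6c.png",cv2.resize(f["img"][115:255,190:310,::-1],None,fx=4.2,fy=4.2,interpolation=cv2.INTER_CUBIC))
f=grab_frame("side"); cv2.imwrite("pics/i6s.png",cv2.resize(f["img"][120:310,140:360,::-1],None,fx=3.5,fy=3.1))
E
```

```text
press STOP heel [-50.78  -0.45  -0.24] pitch/yaw/roll [ 0.0057  0.0001 -0.001 ] Fnest [1.4 0.1 3.7] t 35.59
s heel [-50.77  -0.46  -0.29] pitch/yaw/roll [ 0.0062  0.0002 -0.0012] Fnest [ 1.  -0.3  5.7] t 35.79
open heel [-52.03  -0.21  -1.85] pitch/yaw/roll [ 0.0033 -0.0001 -0.0006] Fnest [-0.2 -0.   0.4] t 36.39
 heel [-50.5    0.12 108.84] pitch/yaw/roll [-0.0018  0.0001  0.0004] Fnest [-0.1 -0.  -0.4] t 37.52
```

View pics/i6c.png

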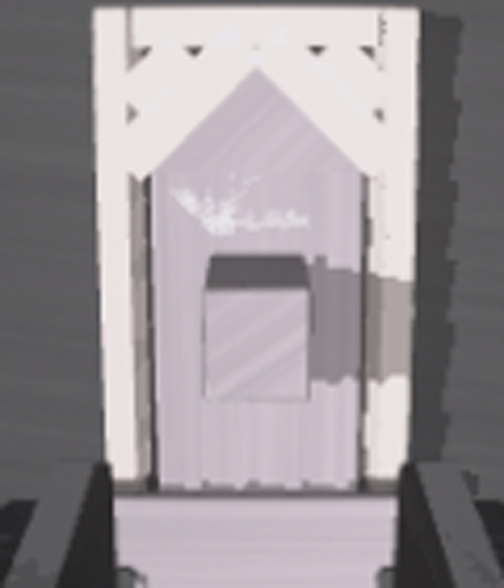

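View pics/i6s.png

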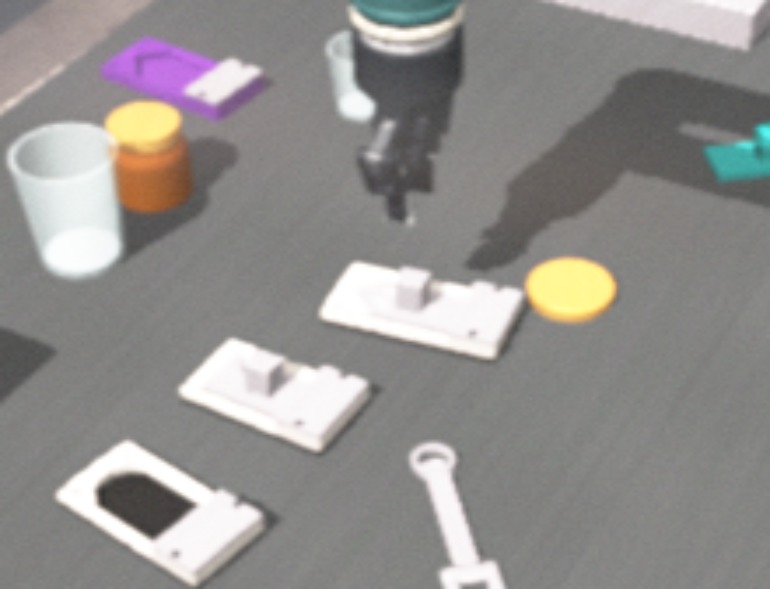

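```bash
python3 - <<'E'
from h import *
print(chk("pics/i6.npz",[(203,288),(310,288),(204,398),(309,398),(211,256),(305,256),(257,67),(151,175),(362,175),(157,485),(358,485)],[.47585,.02895],.136,[.046]*4+[.014]*7))
E
```

```text
[[ 11.   10.   46. ]
 [ 11.   -9.8  46. ]
 [-10.4  10.   46. ]
 [-10.4  -9.8  46. ]
 [ 10.    9.6  14. ]
 [ 10.  -10.1  14. ]
 [ 49.5  -0.   14. ]
 [ 27.2  21.9  14. ]
 [ 27.2 -21.8  14. ]
 [-41.8  22.1  14. ]
 [-41.8 -22.5  14. ]]
```

```bash
python3 - <<'E'
from h import *
print(chk("pics/w_sq.npz",[(190,285),(294,285),(190,396),(294,396),(198,250),(293,250)],[.54707,-.12188],.30618,[.04]*4+[.008]*2))
E
```

```text
[[ 11.    9.6  40. ]
 [ 11.1  -9.5  40. ]
 [-10.5   9.9  40. ]
 [-10.5  -9.7  40. ]
 [ 10.7   9.5   8. ]
 [ 10.7 -10.3   8. ]]
```

```bash
python3 - <<'E'
from workcell import *
print(get_clock(),get_ft_force()); finish_job()
E
```

```text
37.825 [-0.14844494  0.66744342 -0.63530903]
the job is handed in; nothing more can be done
```

Both slides are in their nests and the job was handed in at 37.8 s of the 72 s allowed. No verdict was given. Each slide went in heel first under the lip at about 13.5°, pushed the sprung pad, was levelled and pressed down with about 6–8 N, then released.

| Last wrist picture | Square slide | Pointed slide |
|---|---|---|
| Offset along the nest | 0.0 mm | 0.3 mm |
| Offset across the nest | 0.5 mm | 0.1 mm |
| Tool height error at the press, taken as slide height off the pocket floor | -0.1 mm | -0.3 mm |

- **Level:** The images hint at a tilt of about 0.01 rad on the square slide and 0.02 rad on the pointed one. That is within measuring error and under the 0.04 limit. The tool pitch while pressing was about 0.006 rad.
- **Pad travel:** On the square slide the pad force read lower than the spring figures predict (about 5 N against 7 N), so I pushed a little further before levelling.
- **Bystanders:** In the last side view the round nest is empty and the jars and lid look upright and in place. The funnel was out of that view and I did not measure bystander shifts. The gripper was clear, about 11 cm above the nests.

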